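# Push a power module down its guide lane to the stop

### The job

Push the grey power module straight along the plywood test board, into the lane between the two low aluminium guide rails and on until it rests against the black stop block at the lane's end; then take the hand away. Neither the module nor the robot may touch either rail at any time. Only push the module, do not lift or tip it, and leave the game pieces, the jar and the screwdriver where they are.

Things in the scene. Friction and masses are not known exactly. Their poses are not given: they have to be found in the camera images.
- dock: plywood test board 230 x 400 mm, 8 mm thick, fixed on the bench. Origin: centre of its underside, at bench height; z up; its top is 8 mm above. The lane runs along its +y, mostly to the robot's left (world +y, turned up to 0.25 rad either way), centred on board x = 0. The open half before the lane is at -y.
- rail_near: fixed guide rail on the robot's side of the lane: straight aluminium bar 20 mm wide, 205 mm long, 20 mm tall (its top is 28 mm above the bench), along the board's y from -20 to +185 mm. Origin: centre of its underside, at board x = -70, y = +82.5 mm; axes as the board's. Its inner face is at board x = -60 mm.
- rail_far: the other rail, the same bar on the side away from the robot: origin at x = +70 mm, y = +82.5 mm in the board's frame, inner face at x = +60 mm. The lane between the inner faces is 120 mm wide: 10 mm of room each side of the centred module.
- lane_mouth (a point): point on the board's top, on the lane's centre line, where the rails begin (board x = 0, y = -20 mm)
- stop_face (a point): point on the board's top, on the lane's centre line (board x = 0, y = +165 mm), at the foot of the flat face of the fixed black stop block that closes the lane. The block is 90 mm wide across the lane, 45 mm tall above the board and 25 mm thick
- module: loose closed grey metal box 100 x 100 mm, 70 mm tall, flat sides, 0.45 to 0.85 kg, slides at a few newtons. Origin: centre of its underside; z up; its +y points to the leading face (black strip, brass sockets). Starts on the board, centre 85 to 105 mm before the mouth, up to 22 mm off the lane's centre line, turned up to 0.2 rad. Against the stop its centre is at board y = +115 mm.
- piece_a: flat round wooden game piece, 40 mm across, 14 mm tall, loose, beyond the far rail; origin: centre of its underside
- piece_b: a second such piece, loose, to the far side of the board's open half; origin: centre of its underside
- jar: small amber jar with black cap, 44 mm across, 55 mm tall, loose, beyond the far rail near the stop end; origin: centre of its underside
- screwdriver: screwdriver 160 mm long lying on the bench on the robot's side of the board, roughly along the lane; origin near its middle, its x axis along it
Mind the look-alikes: they are no part of the job. There is more than one size of the module; the one meant has the size given above.

How it is judged:
By the outcome, as a careful person would: the job done as asked, in the order asked, and still so for the second after the job is handed in, with the robot touching nothing.
It also fails if it takes over 61 s, if anything falls off the work surface, if the arm or the gripper's body presses on something with over 40 N, if the wrist force passes 120 N, or if a joint passes its speed limit or range.

### The arm

A 6-joint arm with a two-finger parallel gripper is mounted at the origin on the work surface. World frame = base frame: x ahead of the robot, y to its left, z up, the work surface at z = 0. Lengths are in m, angles in rad, forces in N, time in s.
With the tool pointing down it reaches from about 0.325 to 0.85 m from the base axis. Payload 15.5 kg.
Tool frame: the origin (TCP) lies on the centre line of the jaws, within the pads' length; the fingertips stand manip.finger_overhang ahead of it and the grasp point (between the pads) lies 6 mm ahead of it (manip.finger_overhang is the distance from the TCP to the fingertips, in m); z points along the fingers, y is the line along which they close (so a half turn about z gives the same grasp; the last joint's range is limited). The gripper opens to 91 mm and grips with 3 to 60 N. Pads are 32 mm wide; open, the fingers measure 118 mm over their backs; the gripper's body (76 mm by 178 mm) begins 60 mm behind the grasp point.
Start: joints at [1.101, 0.494, 1.345, -0, 1.302, -0.096], TCP at [0.229, 0.582, 0.239] pointing down, gripper open.
Joint ranges: [-2.91, 2.91], [-0.82, 2.16], [0.22, 2.67], [-1.22, 4.37], [0.12, 2.79], [-3.08, 3.08]. Speed limits (rad/s): [1.89, 1.89, 2.57, 3.01, 3.01, 3.01].

### API

Orientations are given as a unit quaternion [x, y, z, w].
In Python, from bench import manip gives the robot as it stands.
- The arm moves only by the shell command python3 -m creep 'ROWS' [FORCE]. ROWS is JSON, a list of rows, each a list of 7 numbers: the turn, a rotation vector about the tool's x, y, z in degrees, then the shift along the tool's x, y, z in m, then the finger opening in m, from 0 to 0.0912. In form: [[rx, ry, rz, dx, dy, dz, fingers], ...]. A call has 1 to 20 rows; each row shifts and turns the commanded pose from where the row before left it, along the tool's axes as they then stand; what a row does not reach is not made up. A row lasts 1/8 s, in which the tool goes at most 62.5 mm and 10.7 degrees, less where a joint would pass 70% of its speed; a pose out of reach is approached as far as the arm can. A call with a gripper value outside its range is refused whole. The fingers move at their own pace and stop on an object; FORCE is the grip in N (left out, the last holds). Time passes only in rows, so rows that do not move let the fingers close. It gives the time, the measured TCP pose, the force, the opening and the grip force at its end, in the units of the state.
- manip.read_state(): the state, without advancing time (a new reading comes with each control period).
- manip.get_image(name): name is "scene" or "side" or "wrist"; returns a dict with "img" (384x512x3 uint8, blue, green, red), "depth" (384x512 float32, m along the optical axis (not along the pixel's ray), 0 where there is no reading), "fx", "fy", "cx", "cy" (pixels), "k1" (the pictures are not rectified: a ray, as slopes to the right and down, at radius r is drawn at 1 + k1 r^2 times it, then the intrinsics apply), "world_from_camera" (4x4, takes a point from camera to world coordinates). Camera axes: x right, y up, looking along -z (the intrinsics and any distortion apply to the point x, -y, -z); pixel columns grow to the right and rows downward; lengths in m; the calibration is good to about 2 mm. A picture is of the moment at which its call begins.
- manip.sign_off(): hands the job in; it is judged then, once.
Trained networks look in the newest picture that a camera, given by its name, has taken for a name from the list of things; names that differ only in an ending like _2 or _b are one class to them, and where a whole thing is asked for, a point or a joint stands for the part that bears it (a point fixed in the world has none). Each returns a list of dicts, best first, with "conf" (0 to 1); they miss things now and then, are a little off and sometimes report something else, mostly with a low value. They report only what shows in the picture. A call takes as long as a camera call. They do not tell look-alikes from the thing itself.
- manip.outline_of(camera, query): "mask" (384x512 bool, what is visible of it) and "bbox" ([left, top, right, bottom] in pixels, round what is visible of it).
- manip.landmark_of(camera, query): "point" ([column, row] in pixels: a listed point, or the origin of a listed thing).
The state is a dict: "time_s": time; "joint_positions": joint angles; "qd": joint speeds; "joint_torque": joint torques, N m; "tool_pos": TCP position; "tool_rot": TCP orientation; "contact_force": force on the tool from outside, world axes, zero at the start; "moment": the same for the moment, N m; "finger_gap": finger opening in m; "grasp_force": force on a finger pad.
Only numpy, scipy, OpenCV 4.12 (cv2) and the standard library are available. Lean on these libraries where they do the work, as an engineer would, in place of code of your own. Each camera call takes 0.05 s, during which the arm holds its last target. There are 200 camera calls.

## Working session

There is one attempt and no reset: what is moved stays moved. The work goes in short steps, Python scripts to look and compute and a shell command to move; the robot and the scene stay as the last step left them, time stands still between calls to the robot, and variables do not carry over. Pictures are saved under pics/ and viewed, at most 10 in all, crops included, and the job is handed in when it is done.

```bash
ls; mkdir -p pics; cat > h.py <<'E'
import numpy as np, cv2
from bench import manip
from scipy.spatial.transform import Rotation as R
def cloud(d):
    h,w=d["depth"].shape
    u,v=np.meshgrid(np.arange(w),np.arange(h))
    x=(u-d["cx"])/d["fx"]; y=(v-d["cy"])/d["fy"]
    xd,yd=x.copy(),y.copy()
    for _ in range(8):
        s=1+d["k1"]*(x*x+y*y); x,y=xd/s,yd/s
    z=d["depth"]; P=np.stack([x*z,-y*z,-z,np.ones_like(z)],-1)
    T=np.array(d["world_from_camera"])
    return (P@T.T)[...,:3]
E
python3 - <<'E'
from h import *
for c in ["scene","side"]:
    d=manip.get_image(c); np.savez(f"{c}0.npz",**d); im=d["img"].copy(); P=cloud(d)
    for q in ["module","dock","rail_near","rail_far","lane_mouth","stop_face"]:
        for o in manip.landmark_of(c,q)[:2]:
            p=o["point"]; i,j=int(p[1]),int(p[0]); print(c,q,round(o["conf"],2),np.round(p,0),P[i,j].round(3) if d["depth"][i,j]>0 else None)
            cv2.circle(im,(j,i),3,(0,0,255),1); cv2.putText(im,q,(j+4,i),0,.35,(0,0,255))
    for o in manip.outline_of(c,"module")[:3]: print("out",c,round(o["conf"],2),o["bbox"])
    cv2.imwrite(f"pics/{c}0.png",im)
s=manip.read_state(); print(s["time_s"],s["tool_pos"],s["tool_rot"],s["finger_gap"],manip.finger_overhang)
E
```

```text
pics
scene module 0.74 [129. 173.] [ 0.666 -0.303  0.068]
scene module 0.68 [269. 129.] [ 0.352 -0.114  0.034]
scene dock 0.8 [266. 204.] [ 0.562 -0.011  0.009]
scene rail_near 0.8 [312. 196.] [0.506 0.075 0.026]
scene rail_far 0.91 [278. 241.] [0.645 0.059 0.026]
scene lane_mouth 0.66 [257. 198.] [ 0.554 -0.038  0.006]
scene stop_face 0.58 [331. 233.] [0.599 0.15  0.053]
scene stop_face 0.47 [275. 240.] [0.644 0.052 0.024]
out scene 0.8 [79.6, 126.5, 154.5, 193.3]
out scene 0.78 [191.6, 145.9, 254.5, 205.2]
out scene 0.63 [254.1, 107.1, 283.2, 136.8]
side module 0.88 [161. 257.] [ 0.315 -0.171  0.046]
side module 0.86 [255. 219.] [ 0.522 -0.171  0.049]
side dock 0.68 [238. 192.] [ 0.514 -0.106  0.079]
side rail_near 0.93 [202. 180.] [0.484 0.042 0.026]
side rail_near 0.67 [237. 192.] [ 0.516 -0.1    0.077]
side rail_far 0.89 [253. 169.] [0.618 0.016 0.025]
side rail_far 0.73 [218. 153.] [0.575 0.142 0.016]
side lane_mouth 0.59 [235. 196.] [ 0.504 -0.115  0.079]
side stop_face 0.62 [221. 154.] [0.584 0.143 0.009]
side stop_face 0.38 [255. 217.] [ 0.521 -0.172  0.056]
out side 0.97 [224.9, 175.5, 284.8, 234.0]
out side 0.88 [307.5, 215.3, 407.9, 321.2]
out side 0.75 [134.7, 229.3, 185.2, 279.4]
0.8 [0.22881491 0.5816203  0.23891135] [ 1.86317584e-01  9.82489571e-01 -1.37400425e-05  4.68115628e-06] 0.09118011085195521 0.025
```

View pics/scene0.png

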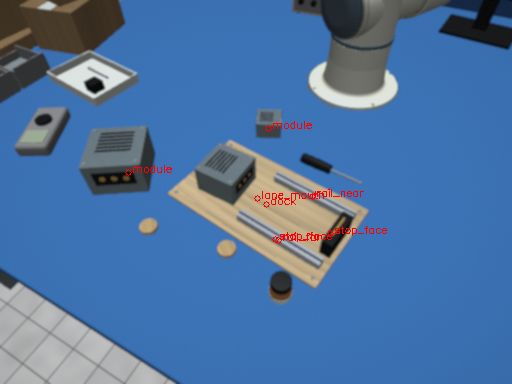

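View pics/side0.png

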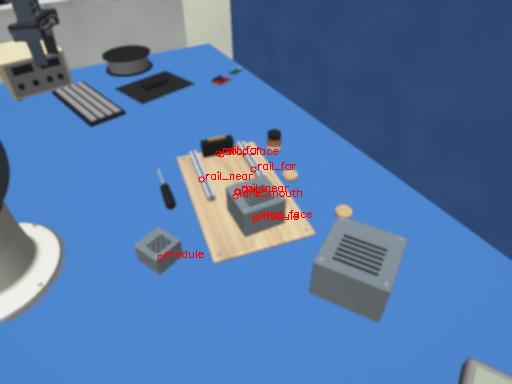

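```bash
cat >> h.py <<'E'
def rect(pts):
    (c,s,a)=cv2.minAreaRect((pts[:,:2]*1000).astype(np.float32)); return np.round(c,1),np.round(s,1),round(a,2),len(pts)
E
python3 - <<'E'
from h import *
Ps=[]
for c in ["scene","side"]:
    z=np.load(f"{c}0.npz"); d={k:z[k] for k in z}; P=cloud(d)[d["depth"]>0]
    Ps.append(P)
    m=(P[:,0]>.3)&(P[:,0]<.8)&(P[:,1]>-.4)&(P[:,1]<.4)
    P=P[m]
    # top-down height map
    H=np.zeros((400,300),np.float32)
    # module top
    for nm,zl,zh,b in [("modtop",.071,.085,(.4,.66,-.23,-.02)),("rails",.0235,.032,(.4,.8,-.04,.3)),("stop",.046,.06,(.45,.75,.05,.25)),("board",.004,.012,(.3,.85,-.3,.3))]:
        q=P[(P[:,2]>zl)&(P[:,2]<zh)&(P[:,0]>b[0])&(P[:,0]<b[1])&(P[:,1]>b[2])&(P[:,1]<b[3])]
        if len(q)>5: print(c,nm,rect(q),np.median(q,0).round(4))
E
```

```text
scene modtop (array([ 547. , -123.2]), array([100.9, 102.3]), 87.65, 1519) [ 0.5528 -0.1201  0.0778]
scene rails (array([576.9,  80.4]), array([296.4, 238.8]), 47.67, 1717) [0.6252 0.08   0.0278]
scene stop (array([644.3, 135.8]), array([ 39.4, 225.6]), 73.06, 819) [0.6156 0.1478 0.0535]
scene board (array([583.4, -49.1]), array([466.8, 455.6]), 74.75, 9361) [0.5882 0.0175 0.0078]
side modtop (array([ 545.9, -124.2]), array([103.5, 100.5]), 87.65, 1475) [ 0.5425 -0.1312  0.0773]
side rails (array([570.6,  68.5]), array([274.6, 241.6]), 50.17, 816) [0.5472 0.0768 0.0273]
side stop (array([642.1, 135.5]), array([ 39.9, 225.3]), 73.0, 324) [0.5961 0.1462 0.0527]
side board (array([550.2, -18.6]), array([403.1, 450.7]), 81.5, 6660) [ 0.5184 -0.0764  0.0072]
```

The module meant is the middle box on the board: scene (225,172), side (255,205). The bigger and smaller boxes are look-alikes. Next I fit the board pose precisely.

```bash
cat >> h.py <<'E'
from scipy.spatial import cKDTree
from scipy.optimize import minimize, least_squares
def fitboard(P,x0,th0):
    """rails: top points, robust two-line fit + ends; P filtered around"""
    x=np.array([*x0,th0])
    tob=lambda x,Q:(Q[:,:2]-x[:2])@np.array([[np.cos(x[2]),-np.sin(x[2])],[np.sin(x[2]),np.cos(x[2])]])
    for tol in [.035,.025,.018,.016,.016,.016]:
        B=tob(x,P)
        r=P[(abs(P[:,2]-.028)<.005)&(abs(abs(B[:,0])-.07)<tol)&(B[:,1]>-.02-tol)&(B[:,1]<.185+tol)]
        br=tob(x,r); n=br[:,0]<0
        # lines
        def res(p):
            b=tob(np.array([p[0],p[1],p[2]]),r); return np.where(n,b[:,0]+.07,b[:,0]-.07)
        f=least_squares(lambda p:np.r_[res(p),(p[1]-x[1])*1.0],x,loss="soft_l1",f_scale=.005); x=f.x
        b=tob(x,r); lo=[np.percentile(b[k,1],[1,99]) for k in (n,~n)]
        sh=np.mean([l.mean() for l in lo])-.0825
        x[:2]+=sh*np.array([-np.sin(x[2]),np.cos(x[2])])
    b=tob(x,r)
    w=[np.percentile(b[k,0],[2,50,98]).round(4) for k in (n,~n)]
    return x,w,np.round(lo,4),tob
E
python3 - <<'E'
from h import *
A=[]
for c in ["scene","side"]:
    z=np.load(f"{c}0.npz"); d={k:z[k] for k in z}; P=cloud(d); ok=d["depth"]>0
    Q=P[ok]
    x,w,lo,tob=fitboard(Q,(.561,-.018),-.17); print(c,x.round(4),*w,lo.tolist())
    B=tob(x,Q)
    s=Q[(abs(Q[:,2]-.053)<.004)&(abs(B[:,0])<.06)&(abs(B[:,1]-.175)<.03)]; b=tob(x,s)
    print(" stop",np.percentile(b,[2,98],axis=0).round(4).tolist())
    s=Q[(abs(Q[:,2]-.008)<.004)&(abs(B[:,0])<.14)&(abs(B[:,1])<.23)]
    hsv=cv2.cvtColor(d["img"],cv2.COLOR_BGR2HSV); m=(hsv[...,0]<30)&(hsv[...,1]>40)&ok
    s=P[m]; b=tob(x,s); k=(abs(b[:,0])<.14)&(abs(b[:,1])<.23)&(s[:,2]<.015); print(" wood",np.percentile(b[k],[1,99],axis=0).round(4).tolist())
    t=Q[(abs(Q[:,2]-.078)<.004)&(abs(B[:,0])<.1)&(B[:,1]<0)&(B[:,1]>-.22)]
    print(" mod",rect(t), "in board",rect(np.c_[tob(x,t),t[:,2]]))
E
```

```text
scene [ 0.5552 -0.018  -0.1447] [-0.0808 -0.0698 -0.0608] [0.0588 0.0701 0.0788] [[-0.0179, 0.183], [-0.018, 0.1828]]
 stop [[-0.0435, 0.165], [0.0435, 0.1891]]
 wood [[-0.1113, -0.1893], [0.1129, 0.1977]]
 mod (array([ 547.2, -123.3]), array([100.7, 102.3]), 87.34, 1467) in board (array([   7.3, -105.3]), array([102.3, 100.7]), 5.63, 1467)
side [ 0.5521 -0.0128 -0.1454] [-0.0791 -0.0697 -0.0596] [0.0605 0.0693 0.0801] [[-0.0258, 0.1768], [0.003, 0.176]]
 stop [[-0.0425, 0.1574], [0.0434, 0.1821]]
 wood [[-0.1109, -0.2055], [0.1131, 0.1744]]
 mod (array([ 546.1, -124.2]), array([103.5, 100.2]), 87.65, 1407) in board (array([  10.2, -111.2]), array([100.2, 103.5]), 5.98, 1407)
```

```bash
python3 -m creep '[[0,0,0,-0.045,-0.037,0,0],[0,0,0,-0.045,-0.037,0,0],[0,0,0,-0.045,-0.037,0,0],[0,0,0,-0.045,-0.037,0,0],[0,0,0,-0.045,-0.037,0,0],[0,0,0,-0.045,-0.037,0,0],[0,0,0,-0.045,-0.037,0,0],[0,0,0,-0.045,-0.037,0,0],[0,0,0,-0.045,-0.037,0,0],[0,0,0,-0.045,-0.037,0,0],[0,0,0,-0.045,-0.037,0,0],[0,0,0,-0.045,-0.037,0,0],[0,0,0,-0.045,-0.037,0,0],[0,0,0,-0.045,-0.037,0,0]]' && python3 -m creep '[[0,0,9.6,0,0,0,0],[0,0,9.6,0,0,0,0],[0,0,9.6,0,0,0,0],[0,0,9.6,0,0,0,0],[0,0,9.6,0,0,0,0],[0,0,9.6,0,0,0,0],[0,0,9.6,0,0,0,0],[0,0,9.6,0,0,0,0],[0,0,0,0,0,0,0]]'
cat >> h.py <<'E'
BD=np.array([.553,-.019,-.145])
def tcp(bd=BD):
    s=manip.read_state(); p=np.array(s["tool_pos"]); Rm=R.from_quat(s["tool_rot"]).as_matrix()
    c,sn=np.cos(bd[2]),np.sin(bd[2]); b=np.array([[c,sn],[-sn,c]])@(p[:2]-bd[:2])
    print("t",round(s["time_s"],2),"tcp",p.round(4),"board",b.round(4),"tooly rel boardx deg",np.degrees(np.arctan2(Rm[1,1],Rm[0,1])-bd[2]).round(2),"toolx in board",((np.array([[c,sn],[-sn,c]])@Rm[:2,0])).round(3),"F",np.round(s["contact_force"],1),"gap",round(s["finger_gap"],4))
E
python3 -c "
from h import *
tcp()"
```

```text
time_s: 2.55
tool_pos: [0.6262, -0.1329, 0.239]
tool_rot: [0.186, 0.982, 0.0, 0.0]
contact_force: [0.7, 0.9, -0.4]
finger_gap: 0.0003
grasp_force: 0.0
time_s: 3.68
tool_pos: [0.6254, -0.1311, 0.2389]
tool_rot: [0.756, 0.655, -0.0, 0.0]
contact_force: [0.4, 0.4, 0.9]
finger_gap: 0.0002
grasp_force: 0.0
t 3.67 tcp [ 0.6254 -0.1311  0.2389] board [ 0.0879 -0.1004] tooly rel boardx deg 0.08 toolx in board [-0.001  1.   ] F [0.4 0.4 0.9] gap 0.0002
```

```bash
python3 -m creep '[[0,0,0,-0.005,0,0.045,0],[0,0,0,0,0,0.045,0],[0,0,0,0,0,0.045,0],[0,0,0,0,0,0.03,0],[0,0,0,0,0,0.015,0],[0,0,0,0,0,0,0],[0,0,0,0,0,0,0]]'
python3 - <<'E'
from h import *
tcp()
ims=[cv2.resize(manip.get_image(c)["img"][y:y+150,x:x+200],(400,300)) for c,x,y in [("scene",160,110),("side",160,110)]]
w=manip.get_image("wrist")["img"]
cv2.imwrite("pics/a.png",np.vstack([np.hstack(ims),np.hstack([cv2.resize(w,(400,300)),np.zeros((300,400,3),np.uint8)])]))
E
```

```text
time_s: 4.55
tool_pos: [0.6255, -0.1362, 0.0602]
tool_rot: [0.756, 0.655, 0.0, 0.001]
contact_force: [0.1, -0.5, -0.1]
finger_gap: 0.0
grasp_force: 0.0
t 4.55 tcp [ 0.6255 -0.1362  0.0602] board [ 0.0887 -0.1055] tooly rel boardx deg 0.09 toolx in board [-0.002  1.   ] F [ 0.1 -0.5 -0.1] gap 0.0
```

View pics/a.png

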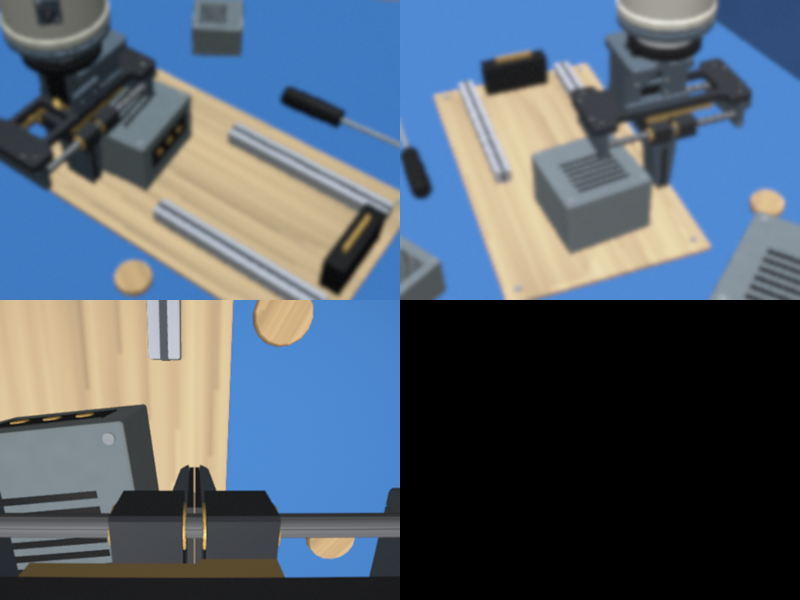

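The closed fingers stand beside the module's far face (side view ~(660,165) in the montage) with the body above the module top. I'll push sideways toward the lane centre.

```bash
python3 -m creep '[[0,0,0,0,-0.006,0,0],[0,0,0,0,-0.005,0,0],[0,0,0,0,-0.002,0,0],[0,0,0,0,-0.002,0,0],[0,0,0,0,-0.002,0,0],[0,0,0,0,-0.002,0,0],[0,0,0,0,-0.002,0,0],[0,0,0,0,-0.001,0,0],[0,0,0,0,0,0,0]]'
cat >> h.py <<'E'
def mod(b=None):
    # board & module rel pose, module top via each fixed camera; board from saved first fits
    f={"scene":(.5552,-.018,-.1447),"side":(.551,-.0204,-.1454)}
    for c in f:
        d=manip.get_image(c); P=cloud(d)[d["depth"]>0]; x=np.array(f[c])
        r=np.array([[np.cos(x[2]),-np.sin(x[2])],[np.sin(x[2]),np.cos(x[2])]]); B=np.c_[(P[:,:2]-x[:2])@r,P[:,2]]
        t=B[(abs(B[:,2]-.078)<.004)&(abs(B[:,0])<.065)&(B[:,1]<.175)&(B[:,1]>-.19)]
        print(c,"mod in board",rect(t),"pct",(np.percentile(t[:,:2],[1,99],axis=0)*1000).round(1).tolist())
E
python3 - <<'E'
from h import *
tcp(); mod()
E
```

```text
time_s: 5.82
tool_pos: [0.6029, -0.1329, 0.059]
tool_rot: [0.756, 0.654, -0.0, 0.0]
contact_force: [2.3, -1.4, 0.1]
finger_gap: 0.0
grasp_force: 1.4
t 5.83 tcp [ 0.6029 -0.1329  0.059 ] board [ 0.0658 -0.1055] tooly rel boardx deg 0.03 toolx in board [-0.001  1.   ] F [ 2.3 -1.4  0.1] gap 0.0
scene mod in board (array([  6.4, -90. ]), array([114.2,  72.7]), 4.87, 755) pct [[-49.3, -126.0], [56.9, -53.1]]
side mod in board (array([   7.9, -103.1]), array([109.3, 102.3]), 4.91, 1270) pct [[-47.2, -154.5], [56.2, -56.3]]
```

```bash
python3 -m creep '[[0,0,0,0,-0.002,0,0],[0,0,0,0,-0.002,0,0],[0,0,0,0,-0.002,0,0],[0,0,0,0,-0.001,0,0],[0,0,0,0,0,0,0]]'
python3 - <<'E'
from h import *
tcp(); mod()
w=manip.get_image("wrist")["img"]; cv2.imwrite("pics/b.png",w)
E
```

```text
time_s: 6.55
tool_pos: [0.5959, -0.1318, 0.0589]
tool_rot: [0.756, 0.654, -0.0, -0.0]
contact_force: [2.9, -0.4, 0.2]
finger_gap: 0.0009
grasp_force: 1.4
t 6.55 tcp [ 0.5959 -0.1318  0.0589] board [ 0.0587 -0.1054] tooly rel boardx deg 0.03 toolx in board [-0.001  1.   ] F [ 2.9 -0.4  0.2] gap 0.0009
scene mod in board (array([  3.4, -89.1]), array([121.9,  73.6]), 3.73, 763) pct [[-55.6, -125.7], [54.8, -52.1]]
side mod in board (array([   4.8, -102. ]), array([116.7, 101.6]), 3.3, 1273) pct [[-53.6, -152.8], [51.1, -54.8]]
```

View pics/b.png

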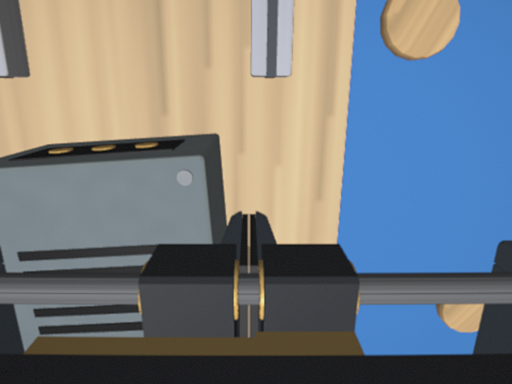

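```bash
python3 -m creep '[[0,0,0,0,0.01,0,0],[0,0,0,0,0.015,0,0],[0,0,0,0,0.015,0,0],[0,0,0,0,0,-0.04,0.02],[0,0,0,0,0,-0.04,0.04],[0,0,0,0,0,-0.03,0.055],[0,0,0,-0.03,-0.05,0,0.055],[0,0,0,-0.05,-0.03,0,0.055],[0,0,0,0,-0.018,0,0.055],[0,0,0,0,0,0,0.055]]'
python3 - <<'E'
from h import *
tcp(); mod()
z=np.load("side0.npz"); d={k:z[k] for k in z}; P=cloud(d)[d["depth"]>0]
q=P[(P[:,2]>.015)&(P[:,2]<.2)&(P[:,0]>.55)&(P[:,0]<.9)&(P[:,1]<-.2)&(P[:,1]>-.45)]; print(q.min(0),q.max(0))
E
```

```text
time_s: 7.95
tool_pos: [0.5263, -0.2028, 0.1689]
tool_rot: [0.757, 0.654, -0.0, -0.001]
contact_force: [0.5, -0.5, 0.6]
finger_gap: 0.0553
grasp_force: 0.0
t 7.95 tcp [ 0.5263 -0.2028  0.1689] board [ 1.000e-04 -1.857e-01] tooly rel boardx deg -0.04 toolx in board [0.001 1.   ] F [ 0.5 -0.5  0.6] gap 0.0553
scene mod in board (array([  -6. , -103.7]), array([102.5, 101.6]), 4.03, 1435) pct [[-55.3, -152.4], [44.6, -53.0]]
side mod in board (array([  -3.8, -102.3]), array([100.2, 100.7]), 3.38, 1204) pct [[-53.7, -152.8], [45.7, -53.9]]
[ 0.55000845 -0.44999022  0.01502102] [ 0.73161042 -0.20256562  0.0958277 ]
```

```bash
python3 -m creep '[[0,0,0,0.02,-0.05,0,0],[0,0,0,0.04,-0.041,0,0],[0,0,0,0.04,0,0,0],[0,0,0,0,0,0,0],[0,0,0,0,0,0.04,0],[0,0,0,0,0,0.04,0],[0,0,0,0,0,0.02,0],[0,0,0,0,0,0.01,0],[0,0,0,0,0.008,0,0],[0,0,0,0,0.006,0,0],[0,0,0,0,0.003,0,0],[0,0,0,0,0.002,0,0],[0,0,0,0,0.002,0,0],[0,0,0,0,0.002,0,0],[0,0,0,0,0.002,0,0],[0,0,0,0,0.002,0,0],[0,0,0,0,0,0,0]]'
python3 - <<'E'
from h import *
tcp(); mod()
E
```

```text
time_s: 10.18
tool_pos: [0.4772, -0.094, 0.0588]
tool_rot: [0.756, 0.654, -0.0, -0.001]
contact_force: [-4.5, 2.9, 3.0]
finger_gap: 0.0003
grasp_force: 2.4
t 10.18 tcp [ 0.4772 -0.094   0.0588] board [-0.0642 -0.0852] tooly rel boardx deg 0.04 toolx in board [-0.001  1.   ] F [-4.5  2.9  3. ] gap 0.0003
scene mod in board (array([  -6. , -104.9]), array([109.4, 101.2]), 2.05, 1057) pct [[-53.4, -152.7], [48.1, -54.7]]
side mod in board (array([  -6.7, -104.6]), array([114.5, 100.2]), 1.88, 1245) pct [[-56.3, -153.4], [49.0, -62.3]]
```

```bash
python3 -m creep '[[0,0,0,0,0.0015,0,0],[0,0,0,0,0.0015,0,0],[0,0,0,0,0,0,0],[0,0,0,0,-0.01,0,0],[0,0,0,0,-0.015,0,0],[0,0,0,0,0,-0.04,0.02],[0,0,0,0,0,-0.04,0.04],[0,0,0,0,0,-0.03,0.055],[0,0,0,-0.04,0.04,0,0.055],[0,0,0,-0.04,0.046,0,0.055],[0,0,0,-0.02,0,0,0.055],[0,0,0,0,0,0,0.055]]'
python3 - <<'E'
from h import *
tcp(); mod()
E
```

```text
time_s: 11.78
tool_pos: [0.5258, -0.2033, 0.1684]
tool_rot: [0.757, 0.654, -0.0, -0.001]
contact_force: [-0.1, 0.6, 0.0]
finger_gap: 0.0549
grasp_force: 0.0
t 11.78 tcp [ 0.5258 -0.2033  0.1684] board [-0.0003 -0.1863] tooly rel boardx deg -0.07 toolx in board [0.001 1.   ] F [-0.1  0.6  0. ] gap 0.0549
scene mod in board (array([  -0.7, -105.9]), array([102.3, 101.5]), 0.36, 1442) pct [[-48.9, -154.1], [49.6, -55.9]]
side mod in board (array([   2.6, -104.3]), array([100. , 101.2]), 1.46, 1216) pct [[-46.5, -153.9], [51.4, -55.8]]
```

```bash
python3 -m creep '[[0,0,0,0,0,0.04,0.055],[0,0,0,0,0,0.04,0.055],[0,0,0,0,0,0.02,0.055],[0,0,0,0,0,0.0095,0.055],[0,0,0,0.005,0,0,0.055],[0,0,0,0.004,0,0,0.055],[0,0,0,0.003,0,0,0.055],[0,0,0,0.003,0,0,0.055],[0,0,0,0.003,0,0,0.055],[0,0,0,0.004,0,0,0.055],[0,0,0,0.005,0,0,0.055],[0,0,0,0.005,0,0,0.055],[0,0,0,0.005,0,0,0.055],[0,0,0,0.005,0,0,0.055],[0,0,0,0.004,0,0,0.055],[0,0,0,0.003,0,0,0.055],[0,0,0,0,0,0,0.055]]'
python3 - <<'E'
from h import *
tcp(); mod()
w=manip.get_image("wrist")["img"]; cv2.imwrite("pics/c.png",w)
E
```

```text
time_s: 14.0
tool_pos: [0.5347, -0.1543, 0.0599]
tool_rot: [0.756, 0.654, 0.0, 0.001]
contact_force: [0.1, -3.0, 1.5]
finger_gap: 0.0554
grasp_force: 1.2
t 14.0 tcp [ 0.5347 -0.1543  0.0599] board [ 0.0014 -0.1366] tooly rel boardx deg 0.04 toolx in board [-0.001  1.   ] F [ 0.1 -3.   1.5] gap 0.0554
scene mod in board (array([  1.6, -79.3]), array([101.9, 119.9]), 0.58, 1548) pct [[-47.6, -129.1], [50.4, -20.5]]
side mod in board (array([  -1.6, -121. ]), array([64.4, 89.3]), 89.87, 184) pct [[-45.1, -153.1], [41.0, -89.3]]
```

View pics/c.png

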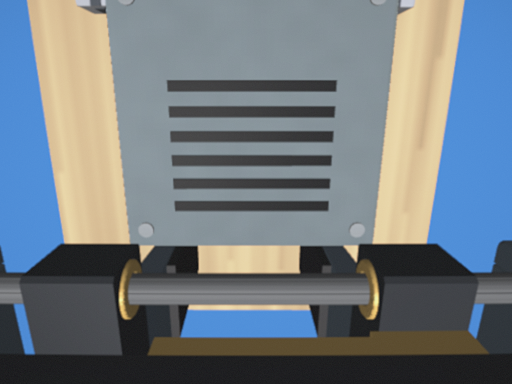

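```bash
python3 - <<'E'
from h import *
d=manip.get_image("wrist"); P=cloud(d)[d["depth"]>0]; x=BD
r=np.array([[np.cos(x[2]),-np.sin(x[2])],[np.sin(x[2]),np.cos(x[2])]]); B=np.c_[(P[:,:2]-x[:2])@r,P[:,2]]
t=B[(abs(B[:,2]-.078)<.005)&(abs(B[:,0])<.065)&(B[:,1]>-.118)&(B[:,1]<0)]; print("mod",(np.percentile(t,[1,99],axis=0)*1000).round(1).tolist(),rect(t))
for s in (-1,1):
    t=B[(abs(B[:,2]-.028)<.006)&(abs(s*B[:,0]-.07)<.02)&(B[:,1]>-.05)]; print("rail",s,len(t),(np.percentile(t,[1,50,99],axis=0)*1000).round(1).tolist() if len(t) else "")
t=B[(abs(B[:,2]-.008)<.005)&(abs(B[:,0])<.13)]; print("board",(np.percentile(t,[.5,99.5],axis=0)*1000).round(1).tolist())
E
```

```text
mod [[-45.6, -116.8, 76.2], [51.0, -30.1, 79.4]] (array([  2.6, -73.5]), array([100.7,  89. ]), 0.0, 65201)
rail -1 245 [[-79.2, -20.8, 22.2], [-72.2, -19.6, 27.1], [-65.9, -17.8, 29.4]]
rail 1 138 [[71.6, -21.0, 22.4], [75.6, -19.6, 27.5], [79.3, -18.0, 29.1]]
board [[-114.1, -198.4, 5.9], [113.7, -13.9, 9.4]]
```

```bash
python3 -m creep '[[0,0,0,0.003,-0.0001,0,0.055],[0,0,0,0.005,-0.0002,0,0.055],[0,0,0,0.006,-0.0002,0,0.055],[0,0,0,0.006,-0.0002,0,0.055],[0,0,0,0.006,-0.0002,0,0.055],[0,0,0,0.006,-0.0002,0,0.055],[0,0,0,0.006,-0.0002,0,0.055],[0,0,0,0.006,-0.0002,0,0.055],[0,0,0,0.006,-0.0002,0,0.055],[0,0,0,0.006,-0.0002,0,0.055],[0,0,0,0.006,-0.0002,0,0.055],[0,0,0,0.004,0,0,0.055],[0,0,0,0.002,0,0,0.055],[0,0,0,0,0,0,0.055]]'
cat >> h.py <<'E'
def wr():
    d=manip.get_image("wrist"); P=cloud(d)[d["depth"]>0]; x=BD
    r=np.array([[np.cos(x[2]),-np.sin(x[2])],[np.sin(x[2]),np.cos(x[2])]]); B=np.c_[(P[:,:2]-x[:2])@r,P[:,2]]
    s=manip.read_state(); y=((np.array(s["tool_pos"])[:2]-x[:2])@r)[1]
    t=B[(abs(B[:,2]-.078)<.005)&(abs(B[:,0])<.065)&(B[:,1]>y+.018)&(B[:,1]<.2)]; print("mod",(np.percentile(t,[1,99],axis=0)*1000).round(1).tolist(),rect(t))
    for s in (-1,1):
        t=B[(abs(B[:,2]-.028)<.003)&(abs(s*B[:,0]-.07)<.02)&(B[:,1]>-.05)]; print("rail",s,len(t),(np.percentile(t,[1,50,99],axis=0)*1000).round(1).tolist() if len(t) else "")
E
python3 - <<'E'
from h import *
tcp(); mod(); wr()
E
```

```text
time_s: 15.95
tool_pos: [0.5419, -0.0866, 0.0595]
tool_rot: [0.756, 0.654, 0.0, 0.0]
contact_force: [0.3, -3.2, 1.9]
finger_gap: 0.0548
grasp_force: 1.2
t 15.95 tcp [ 0.5419 -0.0866  0.0595] board [-0.0012 -0.0685] tooly rel boardx deg 0.04 toolx in board [-0.001  1.   ] F [ 0.3 -3.2  1.9] gap 0.0548
scene mod in board (array([ -1.1, -18.6]), array([101. , 134.2]), 0.05, 1708) pct [[-49.4, -59.1], [48.4, 47.7]]
side mod in board (array([ -3.1, -49. ]), array([90.2, 72.4]), 0.03, 207) pct [[-47.6, -85.0], [40.3, -13.3]]
mod [[-47.9, -49.2, 76.2], [48.7, 38.0, 79.4]] (array([ 0.3, -5.7]), array([ 89.6, 100.8]), 89.99, 65642)
rail -1 3474 [[-79.4, -19.4, 26.1], [-73.5, 18.1, 27.8], [-67.6, 49.7, 29.4]]
rail 1 3068 [[69.2, -20.0, 26.1], [74.5, 17.6, 27.8], [79.7, 49.7, 29.5]]
```

```bash
python3 -m creep '[[0,0,0,0.003,0,0,0.055],[0,0,0,0.005,0,0,0.055],[0,0,0,0.006,0,0,0.055],[0,0,0,0.007,0,0,0.055],[0,0,0,0.007,0,0,0.055],[0,0,0,0.007,0,0,0.055],[0,0,0,0.007,0,0,0.055],[0,0,0,0.007,0,0,0.055],[0,0,0,0.007,0,0,0.055],[0,0,0,0.007,0,0,0.055],[0,0,0,0.007,0,0,0.055],[0,0,0,0.007,0,0,0.055],[0,0,0,0.007,0,0,0.055],[0,0,0,0.007,0,0,0.055],[0,0,0,0.006,0,0,0.055],[0,0,0,0.005,0,0,0.055],[0,0,0,0.003,0,0,0.055],[0,0,0,0.002,0,0,0.055],[0,0,0,0.001,0,0,0.055],[0,0,0,0,0,0,0.055]]'
python3 - <<'E'
from h import *
tcp(); wr()
E
```

```text
time_s: 18.6
tool_pos: [0.5572, 0.0202, 0.0594]
tool_rot: [0.756, 0.654, -0.0, -0.0]
contact_force: [-0.0, -4.6, 2.6]
finger_gap: 0.055
grasp_force: 2.0
t 18.6 tcp [0.5572 0.0202 0.0594] board [-0.0015  0.0394] tooly rel boardx deg 0.03 toolx in board [-0.001  1.   ] F [-0.  -4.6  2.6] gap 0.055
mod [[-48.2, 58.8, 76.2], [48.4, 145.9, 79.4]] (array([1.000e-01, 1.023e+02]), array([ 89.6, 100.5]), 90.0, 65623)
rail -1 5340 [[-79.3, 29.6, 26.2], [-73.4, 103.3, 27.8], [-61.7, 157.1, 29.5]]
rail 1 4978 [[68.8, 34.8, 26.1], [74.4, 105.8, 27.8], [80.0, 157.2, 29.3]]
```

```bash
python3 -m creep '[[0,0,0,0.002,0,0,0.055],[0,0,0,0.002,0,0,0.055],[0,0,0,0.002,0,0,0.055],[0,0,0,0.001,0,0,0.055],[0,0,0,0.001,0,0,0.055],[0,0,0,0,0,0,0.055]]'; python3 -m creep '[[0,0,0,0.001,0,0,0.055],[0,0,0,0,0,0,0.055]]' 
python3 - <<'E'
from h import *
tcp(); wr()
E
```

```text
time_s: 19.4
tool_pos: [0.5584, 0.0282, 0.0594]
tool_rot: [0.756, 0.654, -0.0, -0.0]
contact_force: [-0.8, -4.6, 1.7]
finger_gap: 0.0549
grasp_force: 2.3
time_s: 19.65
tool_pos: [0.5584, 0.0286, 0.0594]
tool_rot: [0.756, 0.654, -0.0, 0.0]
contact_force: [-2.6, -11.4, 3.5]
finger_gap: 0.0545
grasp_force: 5.6
t 19.65 tcp [0.5584 0.0286 0.0594] board [-0.0016  0.0479] tooly rel boardx deg 0.03 toolx in board [-0.  1.] F [ -2.6 -11.4   3.5] gap 0.0545
mod [[-48.2, 67.2, 76.2], [48.5, 154.3, 79.4]] (array([  0.3, 110.7]), array([100.9,  89.7]), 0.01, 65702)
rail -1 5349 [[-79.3, 38.1, 26.1], [-73.5, 111.8, 27.8], [-61.7, 165.6, 29.4]]
rail 1 4965 [[68.8, 43.5, 26.1], [74.5, 114.2, 27.8], [80.0, 165.6, 29.5]]
```

The force stepped from 4.6 to 11.7 N, with the module where the stop should be. I'll nudge it once to confirm, then withdraw.

```bash
python3 -m creep '[[0,0,0,0.0005,0,0,0.055],[0,0,0,0,0,0,0.055]]'; python3 -m creep '[[0,0,0,-0.004,0,0,0.055],[0,0,0,-0.01,0,0,0.055],[0,0,0,-0.02,0,0,0.055],[0,0,0,-0.02,0,0,0.055],[0,0,0,0,0,-0.03,0.055],[0,0,0,0,0,-0.05,0.055],[0,0,0,0,0,-0.05,0.055],[0,0,0,-0.04,0,-0.02,0.055],[0,0,0,-0.05,0,0,0.055],[0,0,0,-0.05,0,0,0.055],[0,0,0,0,0,0,0.055],[0,0,0,0,0,0,0.055]]'
python3 - <<'E'
from h import *
tcp(); mod(); 
ims=[cv2.resize(manip.get_image(c)["img"][y:y+150,x:x+200],(400,300)) for c,x,y in [("scene",200,140),("side",140,100)]]
cv2.imwrite("pics/d.png",np.hstack(ims))
E
```

```text
time_s: 19.95
tool_pos: [0.5583, 0.0287, 0.0594]
tool_rot: [0.756, 0.654, -0.001, 0.0]
contact_force: [-3.9, -16.7, 3.5]
finger_gap: 0.0552
grasp_force: 8.2
time_s: 21.45
tool_pos: [0.5304, -0.1628, 0.2093]
tool_rot: [0.757, 0.654, -0.0, -0.0]
contact_force: [-0.1, -0.8, 0.3]
finger_gap: 0.0551
grasp_force: 0.0
t 21.45 tcp [ 0.5304 -0.1628  0.2093] board [-0.0016 -0.1455] tooly rel boardx deg -0.04 toolx in board [0.001 1.   ] F [-0.1 -0.8  0.3] gap 0.0551
scene mod in board (array([ -1.6, 114.2]), array([100.8, 102.3]), 89.46, 2001) pct [[-50.1, 66.0], [48.1, 163.8]]
side mod in board (array([ -0.2, 115.6]), array([ 98.3, 103.4]), 0.57, 483) pct [[-49.0, 65.7], [24.3, 165.2]]
```

View pics/d.png

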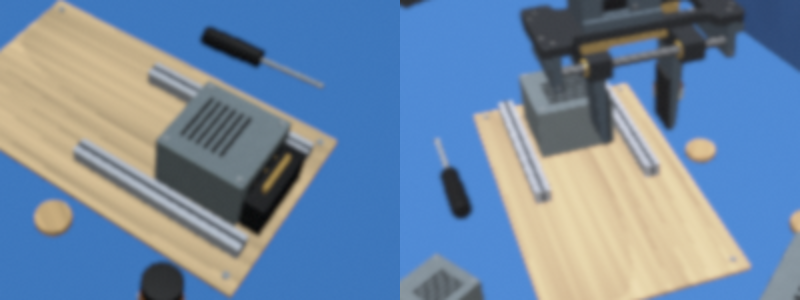

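The pictures show the module seated against the stop block (scene crop ~(215,150) with the stop at (275,185)). It sits between the rails, and the hand is clear above. Its measured centre is y ≈ 115 mm.

```bash
python3 -c "
from bench import manip
print(manip.sign_off())"
```

```text
the job is handed in; nothing more can be done
None
```

The module was pushed down the lane and now rests against the stop block, about 1 mm off centre with no sign of either rail being touched; the hand is clear, and the job was handed in at about 21.5 s.

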